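# Restock the filter cartridge lanes beside the gas analyser

### The job

First lift the used filter cartridge from the bottom of the wide gravity lane and stand it upright in the grey returns tray. Then restock from the black mat: put the two wide cartridges, one after the other, on the raised end of the wide lane and the slim cartridge on the raised end of the narrow lane, letting each go there so that it slides by itself down to the stop or to the cartridge ahead. Keep the cartridges upright, do not drop or throw them, and leave the other things on the bench where they are.

Things in the scene. Friction and masses are not known exactly. Their poses are not given: they have to be found in the camera images.
- spent: The used wide cartridge: white box with grey end bands and a grey louvred top, 84 x 50 x 60 mm high (the same make as the wide ones), at the start resting against the stop of the wide lane, tilted with it. Its origin is the centre of its underside; x runs along its 84 mm length (either end may lead), y across its width, z up. Grip it across the width, near the top. Mass 0.14 to 0.42 kg.
- wide_a: One of two alike fresh wide cartridges, 84 x 50 x 60 mm high, white with grey end bands, standing on the mat. Its origin is the centre of its underside; x runs along its 84 mm length (either end may lead), y across its width, z up. Grip it across the width, near the top. Mass 0.14 to 0.42 kg.
- wide_b: The other fresh wide cartridge, 84 x 50 x 60 mm high, standing on the mat; which of the two goes in first does not matter. Its origin is the centre of its underside; x runs along its 84 mm length (either end may lead), y across its width, z up. Grip it across the width, near the top. Mass 0.14 to 0.42 kg.
- slim: The fresh slim cartridge, 84 x 34 x 60 mm high, white with grey end bands, standing on the mat. Its origin is the centre of its underside; x runs along its 84 mm length (either end may lead), y across its width, z up. Grip it across the width, near the top. Mass 0.14 to 0.42 kg.
- wide_lane: Fixed gravity lane on grey legs: slippery steel floor (friction below 0.3, so cartridges slide by themselves), 66 mm between its walls, 260 mm long, falling 22 degrees along its +x to a rubber stop. Side walls 6 mm thick, 16 mm high square to the floor; stop 28 mm. Origin: centre of its footprint on the bench; x level, downhill, away from the robot; y across; z up.
- narrow_lane: Fixed gravity lane on grey legs: slippery steel floor (friction below 0.3, so cartridges slide by themselves), 48 mm between its walls, 260 mm long, falling 22 degrees along its +x to a rubber stop. Side walls 6 mm thick, 16 mm high square to the floor; stop 28 mm. Origin: centre of its footprint on the bench; x level, downhill, away from the robot; y across; z up.
- wide_lane_stop (a point): Middle of the wide lane's floor at the face of the stop, 30 mm above the bench. Axes as the lane's (x level and downhill, not tilted). A cartridge at the stop has its origin about 39 mm short of it in x (and 16 mm above it), the second one about 117 mm short.
- wide_lane_load (a point): Loading place of the wide lane, on the middle of its floor near the raised end: 212 mm up the slope from the stop, 109 mm above the bench. Axes as the lane's. A cartridge counts as let go at the raised end if the fingers have left it before its origin is less than 155 mm (level) from the stop.
- narrow_lane_stop (a point): The same point of the narrow lane: middle of the floor at the stop's face, 30 mm above the bench.
- narrow_lane_load (a point): The same loading place on the narrow lane, 212 mm up the slope from its stop, 109 mm above the bench.
- tray: Returns tray: fixed grey open plastic box, 190 x 190 mm, 30 mm high, walls and bottom 5 mm thick, empty, on the other side of the lanes from the mat. Origin at the centre of its underside.
- mat: Black rubber mat fixed on the bench, 340 x 250 mm, 4 mm thick, with the fresh cartridges in a row along x, 115 mm apart and turned up to 0.3 rad either way (their lengths roughly along x). Origin at the centre of its underside.
- meter: Bystander: black pocket meter 110 x 34 x 24 mm lying on the mat. Origin at the centre of its underside, x along its length.
- wrench: Bystander: steel wrench 150 mm long lying on the mat, x along its length.
- reagent: Bystander: amber bottle, 68 mm across, 95 mm high, beyond the lanes. Origin under its centre.
- sample_jar: Bystander: glass jar, 70 mm across, 90 mm high, beyond the lanes. Origin under its centre.
- mug: Bystander: blue mug, 80 mm across, 85 mm high, beyond the lanes. Origin under its centre.
- torch: Bystander: black pocket torch 125 mm long, 28 mm high, lying between the robot and the lanes. Origin under its middle, x along its length.
There are look-alikes about, which are no part of the job. Leave any green, turquoise or yellow look-alike of the slim alone.

How it is judged (in metres and radians):
On the way, in this order (a step that is already met when the one before it is completed fails the run):
1. the used cartridge stands in the returns tray, let go, before a fresh wide cartridge is put in the wide lane (x of spent in the frame of tray between -0.075 and 0.075 m and y of spent in the frame of tray between -0.075 and 0.075 m and z of spent in the frame of tray between -0.002 and 0.014 m and angle between spent's own z axis and vertical below 0.12 rad and linear speed of spent below 0.03 m/s and contact force between the fingers and spent below 0.1 N and (y of wide_a in the frame of wide_lane_stop above 0.06 m or y of wide_a in the frame of wide_lane_stop below -0.06 m) and (y of wide_b in the frame of wide_lane_stop above 0.06 m or y of wide_b in the frame of wide_lane_stop below -0.06 m)), for 0.2 s.
2. one fresh wide cartridge has slid to the stop of the wide lane (((x of wide_a in the frame of wide_lane_stop between -0.048 and -0.03 m and y of wide_a in the frame of wide_lane_stop between -0.018 and 0.018 m and z of wide_a in the frame of wide_lane_stop between 0.005 and 0.027 m and angle between wide_a's own z axis and vertical below 0.5 rad and linear speed of wide_a below 0.03 m/s and contact force between the fingers and wide_a below 0.1 N) or (x of wide_b in the frame of wide_lane_stop between -0.048 and -0.03 m and y of wide_b in the frame of wide_lane_stop between -0.018 and 0.018 m and z of wide_b in the frame of wide_lane_stop between 0.005 and 0.027 m and angle between wide_b's own z axis and vertical below 0.5 rad and linear speed of wide_b below 0.03 m/s and contact force between the fingers and wide_b below 0.1 N))), for 0.2 s.
At the end, for the whole second after the job is handed in: Used cartridge upright (7 degrees) on the tray bottom; one fresh wide cartridge in the wide lane at the stop (within 9 mm), the other against it (14 mm); the slim one in the narrow lane at the stop (9 mm); all flat between the walls, let go, at rest (x of spent in the frame of tray between -0.075 and 0.075 m and y of spent in the frame of tray between -0.075 and 0.075 m and z of spent in the frame of tray between -0.002 and 0.014 m and angle between spent's own z axis and vertical below 0.12 rad and linear speed of each of spent, slim below 0.03 m/s and x of slim in the frame of narrow_lane_stop between -0.048 and -0.03 m and y of slim in the frame of narrow_lane_stop between -0.018 and 0.018 m and z of slim in the frame of narrow_lane_stop between 0.005 and 0.027 m and angle between slim's own z axis and vertical below 0.5 rad and ((x of wide_a in the frame of wide_lane_stop between -0.048 and -0.03 m and y of wide_a in the frame of wide_lane_stop between -0.018 and 0.018 m and z of wide_a in the frame of wide_lane_stop between 0.005 and 0.027 m and angle between each of wide_a, wide_b's own z axis and vertical below 0.5 rad and linear speed of each of wide_a, wide_b below 0.03 m/s and x of wide_b in the frame of wide_lane_stop between -0.131 and -0.105 m and y of wide_b in the frame of wide_lane_stop between -0.018 and 0.018 m and z of wide_b in the frame of wide_lane_stop between 0.036 and 0.06 m) or (x of wide_b in the frame of wide_lane_stop between -0.048 and -0.03 m and y of wide_b in the frame of wide_lane_stop between -0.018 and 0.018 m and z of wide_b in the frame of wide_lane_stop between 0.005 and 0.027 m and angle between each of wide_b, wide_a's own z axis and vertical below 0.5 rad and linear speed of each of wide_b, wide_a below 0.03 m/s and x of wide_a in the frame of wide_lane_stop between -0.131 and -0.105 m and y of wide_a in the frame of wide_lane_stop between -0.018 and 0.018 m and z of wide_a in the frame of wide_lane_stop between 0.036 and 0.06 m)) and contact force between the fingers and spent below 0.1 N and contact force between the fingers and wide_a below 0.1 N and contact force between the fingers and wide_b below 0.1 N and contact force between the fingers and slim below 0.1 N); the robot touches nothing.
It fails at once if a fresh cartridge is held or pushed by the fingers in the lower part of its lane (origin within 155 mm of the stop) ((contact force between the fingers and wide_a above 0.5 N and x of wide_a in the frame of wide_lane_stop between -0.155 and 0.03 m and y of wide_a in the frame of wide_lane_stop between -0.03 and 0.03 m and z of wide_a in the frame of wide_lane_stop below 0.095 m) or (contact force between the fingers and wide_b above 0.5 N and x of wide_b in the frame of wide_lane_stop between -0.155 and 0.03 m and y of wide_b in the frame of wide_lane_stop between -0.03 and 0.03 m and z of wide_b in the frame of wide_lane_stop below 0.095 m) or (contact force between the fingers and slim above 0.5 N and x of slim in the frame of narrow_lane_stop between -0.155 and 0.03 m and y of slim in the frame of narrow_lane_stop between -0.03 and 0.03 m and z of slim in the frame of narrow_lane_stop below 0.095 m)).
It fails at once if a cartridge is dropped or thrown (faster than 1.3 m/s) (linear speed of any of spent, wide_a, wide_b, slim above 1.3 m/s).
It fails at once if a cartridge is tipped more than 50 degrees (angle between any of spent, wide_a, wide_b, slim's own z axis and vertical above 0.87 rad).
It fails at once if another thing on the bench is moved more than 30 mm (distance of any of meter, wrench, reagent, sample_jar, mug, torch from where it was at the start of the episode above 0.03 m).
It also fails if it takes over 72 s, if anything falls off the work surface, if the arm or the gripper's body presses on something with over 40 N, if the wrist force passes 120 N, or if a joint passes its speed limit or range.

### The arm

A 6-joint arm with a two-finger parallel gripper is mounted at the origin on the work surface. World frame = base frame: x ahead of the robot, y to its left, z up, the work surface at z = 0. Lengths are in m, angles in degrees, forces in N, time in s.
With the tool pointing down it reaches from about 0.25 to 0.725 m from the base axis. Payload 9.7 kg.
Tool frame: the origin (TCP) lies between the finger pads; the fingertips stand bot.tcp_to_tips ahead of it and the grasp point (between the pads) lies 11 mm behind it (bot.tcp_to_tips is the distance from the TCP to the fingertips, in m); z points along the fingers, y is the line along which they close (so a half turn about z gives the same grasp; the last joint's range is limited). The gripper opens to 85 mm and grips with 20 to 120 N. Pads are 22 mm wide; open, the fingers measure 114 mm over their backs; the gripper's body (76 mm by 85 mm) begins 54 mm behind the grasp point. The pads swing forward as they close: fully open they stand 13 mm farther back than shut.
Start: joints at [-76.662, 4.979, 10.078, 95.1, 0, 90], TCP at [0.127, -0.535, 0.239] pointing down, gripper open.
Joint ranges: [-179.16, 179.16], [-48.56, 103.87], [-65.8, 70.77], [-126.05, 130.52], [-82.76, 87.17], [-180, 180]. Speed limits (degrees/s): [127.2, 127.2, 147.25, 180, 180, 180].

### API

Orientations are given as [roll, pitch, yaw] about the fixed x, y, z axes, in that order (R = Rz(yaw) Ry(pitch) Rx(roll)).
In Python, from workcell import bot gives the robot as it stands. The module is installed in compiled form; this text tells all that it offers.
- The arm moves only by the tool carry_out, never from a script. Its arguments are lists of equal length, an entry for each row: "linear": the shift along the world's x, y, z normalised to -1 to 1, where 1 is 2 cm, a list of three; "rotation": the turn, a rotation vector about the world's x, y, z normalised to -1 to 1, where 1 is 8 degrees, a list of three; "grip": the closure, from -1 (fully open) to 1 (shut). In form: {"linear": [[tx, ty, tz], ...], "rotation": [[rx, ry, rz], ...], "grip": [grip, ...]}. A call has 1 to 12 rows; each row shifts and turns the commanded pose from where the row before left it; what a row does not reach is not made up. A row lasts 1/10 s, in which the tool goes at most 50 mm and 8.59 degrees, less where a joint would pass 70% of its speed; a pose out of reach is approached as far as the arm can. A call with a number of a shift or a turn outside -1 to 1 is refused whole. A call with a gripper value outside its range is refused whole. The fingers move at their own pace and stop on an object; "grip_force" is the grip in N (left out, the last holds). Time passes only in rows, so rows that do not move let the fingers close. It gives the time, the measured TCP pose, the force, the opening and the grip force at its end, in the units of the state.
- bot.get_obs(): the state, without advancing time (a new reading comes with each control period).
- bot.camera(name): name is "side" or "top" or "wrist"; returns the picture (480x640x3 uint8, blue, green, red); there is no depth.
- bot.camera_model(name): a dict with "fx", "fy", "cx", "cy" (pixels), "camera_from_world" (4x4, takes a point from world to camera coordinates). Camera axes: x right, y up, looking along -z (the intrinsics and any distortion apply to the point x, -y, -z); pixel columns grow to the right and rows downward; lengths in m; the calibration is good to about 2 mm. The wrist camera is an equidistant fisheye: a pixel r from the principal point sees the ray r / f radians off the axis. A picture is of the moment at which its call begins: read the wrist's pose just before it. camera_model takes no time and is no camera call; for the wrist camera it gives the pose at the moment of the call.
- bot.job_done(): hands the job in; it is judged then, once.
The state is a dict: "time": time; "q": joint angles; "qd": joint speeds; "joint_efforts": joint torques, N m; "ee_pos": TCP position; "tcp_rot": TCP orientation; "wrist_force": force on the tool from outside, world axes, zero at the start; "torque": the same for the moment, N m; "opening": finger opening in m; "grasp_force": force on a finger pad.
Only numpy, scipy, OpenCV 4.12 (cv2) and the standard library are available. Lean on these libraries where they do the work, as an engineer would, in place of code of your own. Each camera call takes 0.05 s, during which the arm holds its last target. There are 200 camera calls.

## Working session

There is one attempt and no reset: what is moved stays moved. The work goes in short steps, Python scripts to look and compute and a tool call to move; the robot and the scene stay as the last step left them, time stands still between calls to the robot, and variables do not carry over. Pictures are saved under pics/ and viewed, at most 10 in all, crops included, and the job is handed in when it is done.

Besides the shell and the picture viewer there is one more tool, called as name(argument=value, ...), one argument or row to a line, values as JSON. carry_out: Moves the arm, as the interface text tells. Its arguments: {"type":"object","properties":{"linear":{"type":"array","items":{"type":"array","items":{"type":"number"}}},"rotation":{"type":"array","items":{"type":"array","items":{"type":"number"}}},"grip":{"type":"array","items":{"type":"number"}},"grip_force":{"type":"number"}},"required":["linear","rotation","grip"]}

```bash
mkdir -p pics
python3 - <<'E'
from workcell import bot
import cv2,numpy as np
o=bot.get_obs();print(o,bot.tcp_to_tips)
for n in("top","side"):
    m=bot.camera_model(n);print(n,m)
    cv2.imwrite(f"pics/{n}0.png",bot.camera(n))
E
```

```text
{'time': 0.0, 'q': array([-7.66615282e+01,  5.01310722e+00,  1.00350961e+01,  9.50992415e+01,
        2.88056481e-03,  8.99987939e+01]), 'qd': array([ 0.04484731,  0.05172292,  0.02565171,  0.02783528,  0.03045223,
       -0.03546092]), 'joint_efforts': array([-4.20400493e-04, -5.20389318e+01,  4.64799428e+01,  1.65115652e-02,
        1.90960975e-05,  1.58943084e-05]), 'ee_pos': array([ 0.12685185, -0.53495587,  0.23856955]), 'tcp_rot': array([-1.79922747e+02, -2.88218844e-03,  1.33396740e+01]), 'wrist_force': array([-0.46989472, -0.58528599, -0.34348818]), 'torque': array([0.04011653, 0.01733142, 0.01348593]), 'grasp_force': 0.0, 'opening': 0.08554881336149354} 0.008
top {'fx': 528.0796359612192, 'fy': 528.0796359612192, 'cx': 313.9374579443565, 'cy': 242.2972302859435, 'camera_from_world': array([[ 0.02385502, -0.99968791,  0.00741811, -0.09222338],
       [ 0.98810468,  0.02470493,  0.15178537, -0.58823071],
       [-0.15192126,  0.00370903,  0.98838564, -1.24422199],
       [ 0.        ,  0.        ,  0.        ,  1.        ]])}
side {'fx': 477.0380246614696, 'fy': 477.0380246614696, 'cx': 312.0919358062447, 'cy': 241.58466319041432, 'camera_from_world': array([[-0.97103742, -0.2387408 ,  0.00944258,  0.52964708],
       [ 0.14710705, -0.56625666,  0.81099502, -0.19711779],
       [-0.18827068,  0.78889558,  0.58497686, -1.2489183 ],
       [ 0.        ,  0.        ,  0.        ,  1.        ]])}
```

View pics/top0.png

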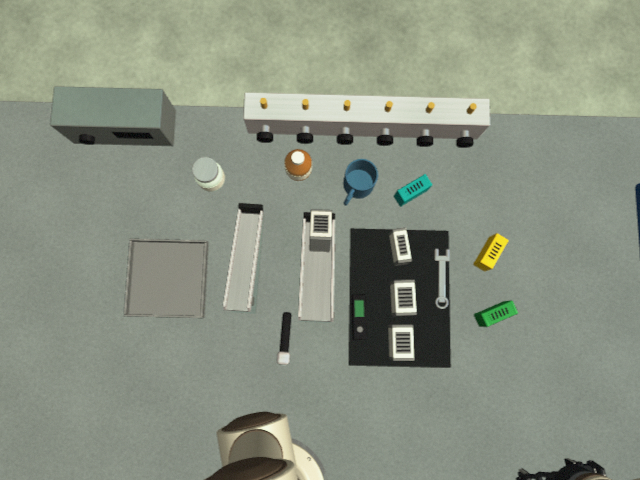

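View pics/side0.png

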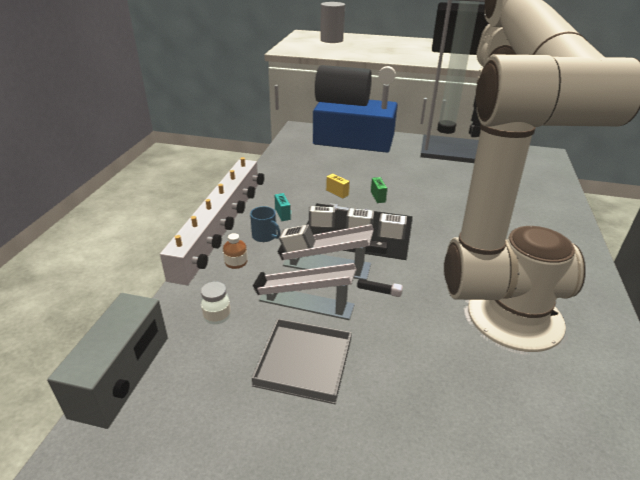

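The top view shows spent (320,228) in the wide lane (318,266), the narrow lane (243,258), and the tray (166,278). Slim is the white cartridge at (401,246), and the wides are at (404,297) and (402,343). The meter is at (360,315), the wrench at (443,280), and the torch at (285,337).

Things that could be taken for slim are white (401,246), turquoise (414,189), yellow (492,251) and green (496,313). I choose the white one. The wides could only be confused with each other or with spent, which sits in the lane.

```bash
cat > h.py <<'E'
from workcell import bot
import cv2,numpy as np
def ray(n,uv,m=None):
    m=m or bot.camera_model(n);T=m["camera_from_world"];R=T[:3,:3]
    c=-R.T@T[:3,3];a=(uv[0]-m["cx"])/m["fx"];b=(uv[1]-m["cy"])/m["fy"]
    if n=="wrist":
        r=np.hypot(a,b);s=np.sin(r)/max(r,1e-9);d=np.array([a*s,-b*s,-np.cos(r)])
    else: d=np.array([a,-b,-1])
    d=R.T@d;return c,d/np.linalg.norm(d)
def onz(n,uv,z,m=None):
    c,d=ray(n,uv,m);return c+d*(z-c[2])/d[2]
def tri(A,B):
    """A,B=(c,d) -> point, gap"""
    (c,d),(e,f)=A,B;s=np.linalg.lstsq(np.c_[d,-f],e-c,rcond=None)[0]
    p,q=c+s[0]*d,e+s[1]*f;return (p+q)/2,np.linalg.norm(p-q)
E
python3 - <<'E'
from h import *
t=cv2.imread("pics/top0.png");s=cv2.imread("pics/side0.png")
cv2.imwrite("pics/topc.png",cv2.resize(t[195:370,215:460],None,fx=3.2,fy=3.2,interpolation=cv2.INTER_CUBIC))
cv2.imwrite("pics/sidec.png",cv2.resize(s[190:320,245:420],None,fx=4.5,fy=4.5,interpolation=cv2.INTER_CUBIC))
print(ray("top",(314,242)))
E
```

```text
(array([ 0.39440973, -0.07304755,  1.31974009]), array([ 0.15248022, -0.00381352, -0.98829916]))
```

View pics/topc.png

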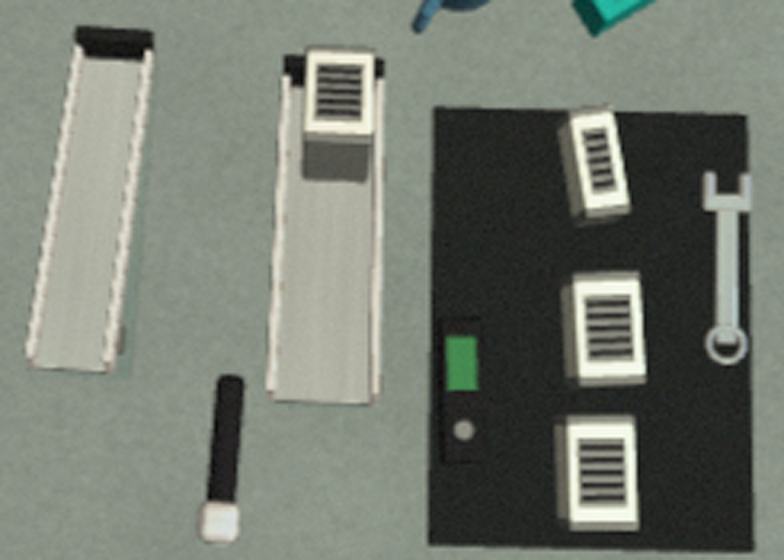

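View pics/sidec.png

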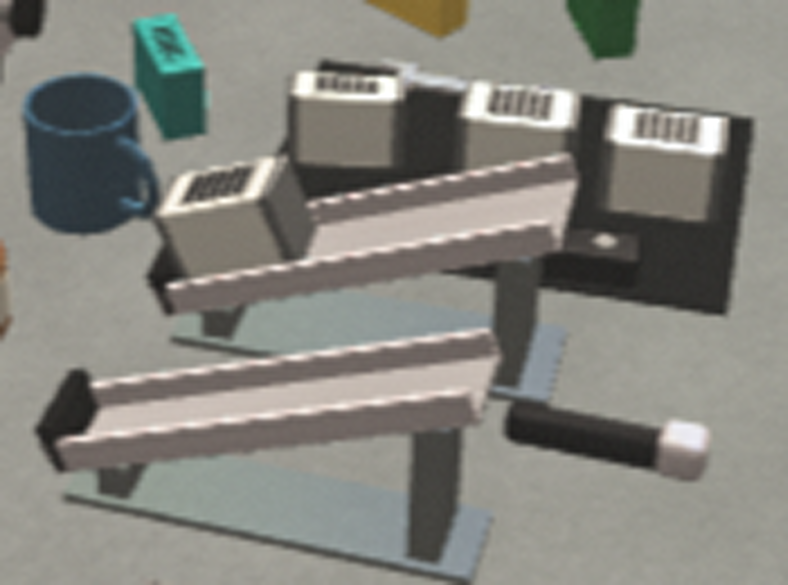

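The top crop confirms slim is white and narrow at (595,160), with the wides at (607,328) and (602,470) and spent's top at (340,92). In the same crop, the wide lane's raised wall ends are at (270,392) and (377,392), and the narrow lane's are at (30,358) and (109,362). The side crop shows the same raised wall ends at (556,228) and (573,158) for the wide lane, and at (478,398) and (492,335) for the narrow lane.

Run:
```python
from h import *
np.set_printoptions(precision=4,suppress=True)
t=cv2.imread("pics/top0.png");s=cv2.imread("pics/side0.png")
def tops(im,roi,th):
    x0,y0,x1,y1=roi;g=cv2.resize(im[y0:y1,x0:x1],None,fx=4,fy=4,interpolation=cv2.INTER_CUBIC).min(2)
    m=cv2.morphologyEx((g>th).astype(np.uint8),cv2.MORPH_OPEN,np.ones((5,5)))
    out=[]
    for c in cv2.findContours(m,cv2.RETR_EXTERNAL,cv2.CHAIN_APPROX_NONE)[0]:
        if cv2.contourArea(c)<900: continue
        h=cv2.convexHull(c);q=cv2.boxPoints(cv2.minAreaRect(h)) ; M=cv2.moments(h)
        f=lambda p:(np.array(p)+.5)/4-.5+[x0,y0]
        out.append((f([M["m10"]/M["m00"],M["m01"]/M["m00"]]),f(q)))
    return out
T=tops(t,(300,200,455,370),205); S=tops(s,(275,195,415,270),195)
for n,L in(("top",T),("side",S)):
    for c,q in L: print(n,c,q.ravel())
for c,q in T:
    best=min(((*tri(ray("top",c),ray("side",k)),k) for k,_ in S),key=lambda r:r[1]+ (0 if .03<r[0][2]<.2 else 1))
    w=np.array([onz("top",p,best[0][2])[:2] for p in q])
    e=[w[1]-w[0],w[2]-w[1]];l=max(e,key=np.linalg.norm);k=min(e,key=np.linalg.norm)
    print("obj",best[0],"gap",best[1],"L",np.linalg.norm(l),"W",np.linalg.norm(k),"yaw",np.degrees(np.arctan(l[1]/l[0])))
tc=lambda p:((p[0]+.5)/3.2-.5+215,(p[1]+.5)/3.2-.5+195)
sc=lambda p:((p[0]+.5)/4.5-.5+245,(p[1]+.5)/4.5-.5+190)
for nm,a,b in[("W raised L",(270,392),(556,228)),("W raised R",(377,392),(573,158)),
 ("N raised L",(30,358),(478,398)),("N raised R",(109,362),(492,335)),
 ("N low L",(79,52),(62,443)),("N low R",(151,54),(98,384)),("N stop topL",(78,28),(40,428)),("N stop topR",(152,33),(78,370)),
 ("W low L",(287,80),(172,290))]:
    print(nm,*tri(ray("top",tc(a)),ray("side",sc(b))))
for p in[(131,241),(209,241),(205,317),(126,317)]: print("tray",onz("top",p,.03)[:2])
for nm,p in[("meterTL",(442,318)),("meterBR",(478,462)),("matTL",(433,107)),("matBR",(753,548)),("torchtop",(230,378)),("torchbot",(220,540)),("mug",(465,0))]: print(nm,onz("top",tc(p),.02)[:2])
print("mug",onz("top",(361,174),.085),"amber",onz("top",(298,157),.095))
```

```text
top [402.8298 342.3334] [392.7106 327.5405 412.5089 327.2655 412.9235 357.1174 393.1252 357.3923]
top [405.0625 297.1848] [394.3215 283.019  413.948  281.7923 415.7787 311.0841 396.1522 312.3108]
top [402.0059 244.7892] [393.4426 231.7804 406.0101 229.6858 410.6926 257.7804 398.125  259.875 ]
top [320.9031 223.6948] [310.8075 235.5491 311.3196 211.4802 331.1138 211.9014 330.6017 235.9702]
side [392.8377 218.5288] [380.375  221.4024 381.2813 213.1452 405.0468 215.7536 404.1406 224.0109]
side [360.1336 212.8659] [348.065  216.0636 348.8917 207.5606 372.0994 209.817  371.2727 218.3199]
obj [ 0.3554 -0.2913  0.0651] gap 0.0008976485138123215 L 0.0686586218777973 W 0.04657724058819842 yaw 0.5485015663899058
obj [ 0.4607 -0.2966  0.0661] gap 0.0008430489985380801 L 0.06912539506088554 W 0.04688290630424364 yaw 3.3021053476983795
obj [ 0.521  -0.2868  0.0806] gap 0.12484324604353292 L 0.06814331722015224 W 0.03056633371814522 yaw 9.217190514753229
obj [ 0.5191 -0.0906  0.2122] gap 0.16907655586506978 L 0.052248847820690274 W 0.042394200515136524 yaw 0.21614081890066902
W raised L [ 0.4056 -0.0487  0.1401] 0.0037948911273194
W raised R [ 0.4066 -0.1226  0.1424] 0.0051601542469377
N raised L [0.4241 0.118  0.1402] 0.005413734279047335
N raised R [0.4243 0.0633 0.141 ] 0.002150276661941452
N low L [0.6648 0.1077 0.0458] 0.00197245033953812
N low R [0.6627 0.0519 0.0468] 0.0014617818879435374
N stop topL [0.6797 0.1077 0.0547] 0.001714206317290264
N stop topR [0.6764 0.0509 0.0544] 0.003496867065840233
W low L [ 0.6463 -0.0529  0.0442] 0.00023772848651452678
tray [0.5846 0.3731]
tray [0.5894 0.1811]
tray [0.4036 0.1807]
tray [0.3991 0.371 ]
meterTL [ 0.4681 -0.1763]
meterBR [ 0.3601 -0.205 ]
matTL [ 0.6324 -0.1672]
matBR [ 0.3013 -0.4126]
torchtop [ 0.4186 -0.0152]
torchbot [ 0.2978 -0.0116]
mug [ 0.7189 -0.1913]
mug [ 0.7539 -0.1873  0.085 ] amber [ 0.7892 -0.0344  0.095 ]
```

Run:
```python
from h import *
np.set_printoptions(precision=4,suppress=True)
tc=lambda p:((p[0]+.5)/3.2-.5+215,(p[1]+.5)/3.2-.5+195)
sc=lambda p:((p[0]+.5)/4.5-.5+245,(p[1]+.5)/4.5-.5+190)
print("slim",*tri(ray("top",(402.0,244.8)),ray("side",sc((349,86)))), onz("top",(402,244.8),.064))
print("spent",*tri(ray("top",(320.9,223.7)),ray("side",sc((222,183)))))
print("spent louvre",onz("top",tc((340,92)),.1017),"a",onz("top",(402.83,342.33),.064),"b",onz("top",(405.06,297.18),.064))
# wide lane wall lines at 2 heights: raised .142, low .045
for nm,a,b in[("WL",(270,390),(287,80)),("WR",(376.5,392),(382,80))]:
    print(nm,onz("top",tc(a),.141),onz("top",tc(b),.045))
m=bot.camera_model("wrist");print(m["fx"],m["cx"],m["cy"]); print(np.linalg.inv(m["camera_from_world"]))
```

```text
slim [ 0.5849 -0.2895  0.0666] 0.0026118180955021085 [ 0.5866 -0.2898  0.064 ]
spent [ 0.6244 -0.093   0.1054] 0.0021290428835907503
spent louvre [ 0.6269 -0.0929  0.1017] a [ 0.3558 -0.2914  0.064 ] b [ 0.4612 -0.2969  0.064 ]
WL [ 0.4088 -0.0485  0.141 ] [ 0.646  -0.0529  0.045 ]
WR [ 0.4092 -0.1221  0.141 ] [ 0.6479 -0.1259  0.045 ]
371.64829954431775 314.6319669830902 238.08537486193222
[[ 0.2311  0.9314  0.2813  0.1985]
 [-0.9729  0.2217  0.0653 -0.5178]
 [-0.0015 -0.2888  0.9574  0.3731]
 [ 0.      0.      0.      1.    ]]
```

carry_out(
  linear=[
    [1, 1, 0],
    [1, 1, 0],
    [1, 1, 0],
    [1, 1, 0],
    [1, 1, 0],
    [1, 1, 0],
    [1, 1, 0],
    [1, 1, 0],
    [1, 1, 0],
    [1, 1, 0],
    [1, 1, 0],
    [1, 1, 0],
  ],
  rotation=[
    [0, 0, -0.9],
    [0, 0, -0.9],
    [0, 0, 0],
    [0, 0, 0],
    [0, 0, 0],
    [0, 0, 0],
    [0, 0, 0],
    [0, 0, 0],
    [0, 0, 0],
    [0, 0, 0],
    [0, 0, 0],
    [0, 0, 0],
  ],
  grip=[-1, -1, -1, -1, -1, -1, -1, -1, -1, -1, -1, -1],
  grip_force=60,
)

```text
time: 1.3
ee_pos: [0.3675, -0.2942, 0.239]
tcp_rot: [-180.0, 0.0, -1.1]
wrist_force: [-0.6, -0.7, -0.5]
opening: 0.0853
grasp_force: 0.0
```

carry_out(
  linear=[
    [1, 0.84, -0.2],
    [1, 0.84, -0.2],
    [1, 0.84, -0.2],
    [1, 0.84, -0.2],
    [1, 0.84, -0.2],
    [1, 0.84, -0.2],
    [1, 0.84, -0.2],
    [1, 0.84, -0.2],
    [1, 0.84, -0.2],
    [1, 0.84, -0.2],
    [1, 0.84, -0.2],
    [1, 0.84, -0.2],
  ],
  rotation=[
    [0, 0, 0],
    [0, 0, 0],
    [0, 0, 0],
    [0, 0, 0],
    [0, 0, 0],
    [0, 0, 0],
    [0, 0, 0],
    [0, 0, 0],
    [0, 0.7, 0],
    [0, 0.7, 0],
    [0, 0.7, 0],
    [0, 0.65, 0],
  ],
  grip=[-1, -1, -1, -1, -1, -1, -1, -1, -1, -1, -1, -1],
)

```text
time: 2.5
ee_pos: [0.6057, -0.0944, 0.1912]
tcp_rot: [179.6, 21.7, -1.1]
wrist_force: [1.6, -0.6, 0.8]
opening: 0.0855
grasp_force: 0.0
```

carry_out(
  linear=[
    [0.9, 0, 0],
    [0.9, 0, 0],
    [0, 0, 0],
  ],
  rotation=[
    [0, 0, 0],
    [0, 0, 0],
    [0, 0, 0],
  ],
  grip=[-1, -1, -1],
)

```text
time: 2.8
ee_pos: [0.6425, -0.095, 0.1886]
tcp_rot: [179.6, 21.7, -1.1]
wrist_force: [-0.3, -0.3, -0.2]
opening: 0.0858
grasp_force: 0.0
```

Run:
```python
from h import *
o=bot.get_obs();print(o["ee_pos"],o["tcp_rot"],o["q"])
cv2.imwrite("pics/w1.png",bot.camera("wrist"))
m=bot.camera_model("wrist");np.save("w1.npy",m,allow_pickle=True)
```

```text
[ 0.64250981 -0.0950413   0.18858802] [179.62646959  21.6503065   -1.08808728] [ -7.28301117  45.35052305  55.28572937 121.43315662  -2.6533558
 174.23744413]
```

View pics/w1.png

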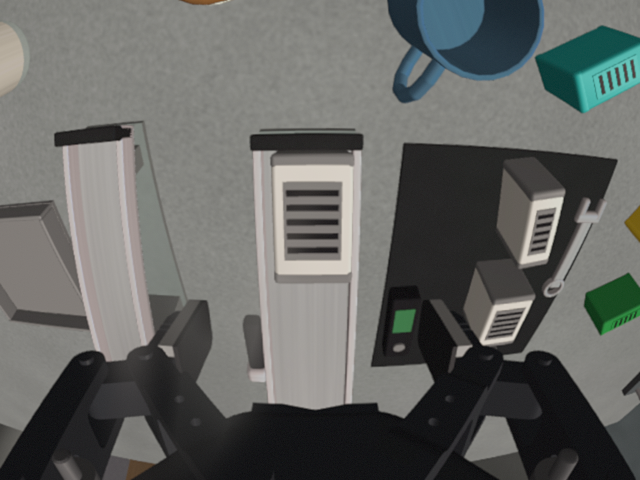

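The wrist view shows spent's top centred at (313,214) with its louvre at (313,222). It is square with the lane, whose walls run from (262,145) to (355,145), and both fingers straddle it.

carry_out(
  linear=[
    [0.85, 0.1, 0],
    [-0.37, 0, -0.91],
    [-0.37, 0, -0.91],
    [-0.37, 0, -0.91],
    [-0.37, 0, -0.91],
    [-0.37, 0, -0.91],
    [-0.37, 0, -0.91],
    [0, 0, 0],
  ],
  rotation=[
    [0, 0, 0],
    [0, 0, 0],
    [0, 0, 0],
    [0, 0, 0],
    [0, 0, 0],
    [0, 0, 0],
    [0, 0, 0],
    [0, 0, 0],
  ],
  grip=[-1, -1, -1, -1, -1, -1, -1, -1],
)

```text
time: 3.65
ee_pos: [0.6112, -0.0935, 0.0816]
tcp_rot: [179.6, 21.6, -1.2]
wrist_force: [-0.3, -0.3, -0.2]
opening: 0.0857
grasp_force: 0.0
```

carry_out(
  linear=[
    [0.2, 0, -0.1],
    [0, 0, 0],
    [0, 0, 0],
    [0, 0, 0],
    [0, 0, 0],
  ],
  rotation=[
    [0, 0, 0],
    [0, 0, 0],
    [0, 0, 0],
    [0, 0, 0],
    [0, 0, 0],
  ],
  grip=[0.6, 0.6, 0.6, 0.6, 0.6],
  grip_force=60,
)

```text
time: 4.15
ee_pos: [0.6185, -0.0935, 0.0821]
tcp_rot: [179.6, 21.3, -1.1]
wrist_force: [1.6, -1.7, 5.6]
opening: 0.0491
grasp_force: 64.2
```

carry_out(
  linear=[
    [0, 0, 0.4],
    [0, 0, 0.8],
    [0, 0, 1],
    [0, 0, 1],
    [0, 0, 1],
    [-0.5, 0, 1],
    [-0.5, 0, 1],
    [-0.5, 0, 1],
    [-0.5, 0, 0.4],
    [0, 0, 0],
  ],
  rotation=[
    [0, 0, 0],
    [0, 0, 0],
    [0, 0, 0],
    [0, 0, 0],
    [0, -0.4, 0],
    [0, -0.6, 0],
    [0, -0.6, 0],
    [0, -0.6, 0.4],
    [0, -0.46, 0.6],
    [0, 0, 0],
  ],
  grip=[0.6, 0.6, 0.6, 0.6, 0.6, 0.6, 0.6, 0.6, 0.6, 0.6],
)

```text
time: 5.15
ee_pos: [0.576, -0.0934, 0.2364]
tcp_rot: [179.4, -0.1, 7.0]
wrist_force: [0.7, 0.6, -2.8]
opening: 0.049
grasp_force: 63.2
```

carry_out(
  linear=[
    [-0.2, 0.6, 0],
    [-0.2, 0.95, 0],
    [-0.2, 0.95, 0],
    [-0.2, 0.95, 0],
    [-0.2, 0.95, 0],
    [-0.2, 0.95, 0],
    [-0.2, 0.95, 0],
    [-0.2, 0.95, 0],
    [-0.2, 0.95, 0],
    [-0.2, 0.95, 0],
    [-0.2, 0.95, 0],
    [-0.2, 0.95, 0],
  ],
  rotation=[
    [0, 0, 0.4],
    [0, 0, 0.5],
    [0, 0, 0.5],
    [0, 0, 0.5],
    [0, 0, 0.5],
    [0, 0, 0.5],
    [0, 0, 0.4],
    [0, 0, 0.3],
    [0, 0, 0.2],
    [0, 0, 0.2],
    [0, 0, 0.2],
    [0, 0, 0.2],
  ],
  grip=[0.6, 0.6, 0.6, 0.6, 0.6, 0.6, 0.6, 0.6, 0.6, 0.6, 0.6, 0.6],
)

```text
time: 6.35
ee_pos: [0.5297, 0.1285, 0.2321]
tcp_rot: [179.6, 0.3, 42.1]
wrist_force: [-0.2, -0.2, -3.3]
opening: 0.0488
grasp_force: 63.0
```

carry_out(
  linear=[
    [-0.2, 0.95, 0],
    [-0.2, 0.95, -0.4],
    [-0.2, 0.95, -0.8],
    [-0.2, 0.95, -1],
    [-0.2, 0.9, -1],
    [-0.2, 0.8, -1],
    [-0.2, 0.5, -1],
    [0, 0, -0.8],
    [0, 0, 0],
  ],
  rotation=[
    [0, 0, 0],
    [0, 0, 0],
    [0, 0, 0],
    [0, 0, 0],
    [0, 0, 0],
    [0, 0, 0],
    [0, 0, 0],
    [0, 0, 0],
    [0, 0, 0],
  ],
  grip=[0.6, 0.6, 0.6, 0.6, 0.6, 0.6, 0.6, 0.6, 0.6],
)

```text
time: 7.25
ee_pos: [0.5004, 0.2475, 0.1096]
tcp_rot: [179.6, 0.5, 42.1]
wrist_force: [0.3, 0.1, -3.2]
opening: 0.0491
grasp_force: 63.0
```

Run:
```python
from h import *
o=bot.get_obs();print(o["ee_pos"],o["tcp_rot"],o["q"],o["wrist_force"])
a=bot.camera("side")[270:440,200:420];b=bot.camera("top")[190:360,90:310]
cv2.imwrite("pics/tray.png",cv2.resize(np.hstack([a,b]),None,fx=1.8,fy=1.8,interpolation=cv2.INTER_CUBIC))
```

```text
[0.5004335  0.24750327 0.10963681] [179.61377916   0.54866847  42.10037158] [ 26.57347532   5.94097602  -3.216884    81.26739906  -0.51899782
 164.47318054] [ 0.30802838  0.13568024 -3.1771925 ]
```

View pics/tray.png

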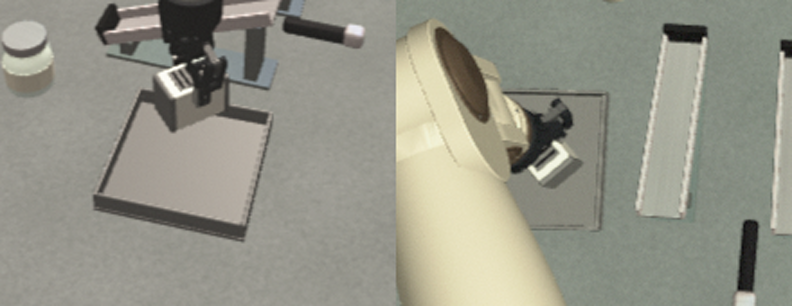

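Spent hangs upright over the tray near its -y side, so I shift it +y and lower it.

carry_out(
  linear=[
    [0, 0.7, -0.5],
    [0, 0.7, -0.8],
    [0, 0, -0.8],
    [0, 0, -0.6],
    [0, 0, -0.2],
    [0, 0, -0.1],
    [0, 0, 0],
  ],
  rotation=[
    [0, 0, 0],
    [0, 0, 0],
    [0, 0, 0],
    [0, 0, 0],
    [0, 0, 0],
    [0, 0, 0],
    [0, 0, 0],
  ],
  grip=[0.6, 0.6, 0.6, 0.6, 0.6, 0.6, 0.6],
)

```text
time: 8.05
ee_pos: [0.5019, 0.2757, 0.053]
tcp_rot: [179.5, 0.2, 42.1]
wrist_force: [-0.7, 0.6, -2.7]
opening: 0.0489
grasp_force: 63.1
```

carry_out(
  linear=[
    [0, 0, -0.15],
    [0, 0, -0.15],
    [0, 0, 0],
    [0, 0, 0],
  ],
  rotation=[
    [0, 0, 0],
    [0, 0, 0],
    [0, 0, 0],
    [0, 0, 0],
  ],
  grip=[0.6, 0.6, 0.6, 0.6],
)

```text
time: 8.45
ee_pos: [0.5017, 0.2755, 0.0468]
tcp_rot: [179.5, 0.2, 42.1]
wrist_force: [-0.4, -0.8, -2.9]
opening: 0.049
grasp_force: 63.1
```

carry_out(
  linear=[
    [0, 0, -0.1],
    [0, 0, -0.1],
    [0, 0, 0],
  ],
  rotation=[
    [0, 0, 0],
    [0, 0, 0],
    [0, 0, 0],
  ],
  grip=[0.6, 0.6, 0.6],
)

```text
time: 8.75
ee_pos: [0.5018, 0.2756, 0.0444]
tcp_rot: [179.5, 0.1, 42.1]
wrist_force: [-5.1, -4.1, 9.6]
opening: 0.0491
grasp_force: 64.6
```

carry_out(
  linear=[
    [0, 0, 0],
    [0, 0, 0],
    [0, 0, 0.5],
    [0, 0, 1],
    [0, 0, 1],
    [0, 0, 1],
    [0, 0, 1],
    [0, 0, 1],
    [0, 0, 1],
    [0, 0, 1],
    [0, -0.5, 1],
    [0, -1, 1],
  ],
  rotation=[
    [0, 0, 0],
    [0, 0, 0],
    [0, 0, 0],
    [0, 0, 0],
    [0, 0, 0],
    [0, 0, 0],
    [0, 0, 0.5],
    [0, 0, 1],
    [0, 0, 1],
    [0, 0, 1],
    [0, 0, 1],
    [0, 0, 1],
  ],
  grip=[-1, -1, -1, -1, -1, -1, -1, -1, -1, -1, -1, -1],
)

```text
time: 9.95
ee_pos: [0.5015, 0.2461, 0.2341]
tcp_rot: [179.5, 0.2, 86.5]
wrist_force: [0.1, -0.1, -0.6]
opening: 0.0852
grasp_force: 0.0
```

carry_out(
  linear=[
    [0, -1, 0],
    [0, -1, 0],
    [0, -1, 0],
    [0, -1, 0],
    [0, -1, 0],
    [0, -1, 0],
    [0, -1, 0],
    [0, -1, 0],
    [0, -1, 0],
    [0, -1, 0],
    [0, -1, 0],
    [0, -1, 0],
  ],
  rotation=[
    [0, 0, 1],
    [0, 0, 1],
    [0, 0, 1],
    [0, 0, 1],
    [0, 0, 1],
    [0, 0, 1],
    [0, 0, 1],
    [0, 0, 1],
    [0, 0, 1],
    [0, 0, 1],
    [0, 0, 1],
    [0, 0, 1],
  ],
  grip=[-1, -1, -1, -1, -1, -1, -1, -1, -1, -1, -1, -1],
)

```text
time: 11.15
ee_pos: [0.5016, 0.0048, 0.2336]
tcp_rot: [179.5, 0.2, -177.6]
wrist_force: [0.1, 0.2, -0.1]
opening: 0.0855
grasp_force: 0.0
```

carry_out(
  linear=[
    [-0.2, -1, 0],
    [-0.2, -1, 0],
    [-0.2, -1, 0],
    [-0.2, -1, 0],
    [-0.2, -1, 0],
    [-0.2, -1, 0],
    [-0.2, -1, 0],
    [-0.2, -1, 0],
    [-0.2, -1, 0],
    [-0.1, -1, 0],
    [0, -1, 0],
    [0, -1, 0],
  ],
  rotation=[
    [0, 0, 0],
    [0, 0, 0],
    [0, 0, 0],
    [0, 0, 0],
    [0, 0, 0],
    [0, 0, 0],
    [0, 0, 0],
    [0, 0, 0],
    [0, 0, 0],
    [0, 0, 0],
    [0, 0, 0],
    [0, 0, 0],
  ],
  grip=[-1, -1, -1, -1, -1, -1, -1, -1, -1, -1, -1, -1],
)

```text
time: 12.35
ee_pos: [0.4636, -0.2352, 0.2336]
tcp_rot: [179.5, 0.2, -177.9]
wrist_force: [-0.1, 0.3, -0.2]
opening: 0.0856
grasp_force: 0.0
```

carry_out(
  linear=[
    [-0.1, -1, 0],
    [0, -1, -0.5],
    [0, -1, -1],
    [0, -0.1, -1],
    [0, 0, -1],
    [0, 0, -1],
    [0, 0, -1],
    [0, 0, -1],
    [0, 0, -1],
    [0, 0, -1],
    [0, 0, -1],
    [0, 0, 0],
  ],
  rotation=[
    [0, 0, 0.15],
    [0, 0, 0],
    [0, 0, 0],
    [0, 0, 0],
    [0, 0, 0],
    [0, 0, 0],
    [0, 0, 0],
    [0, 0, 0],
    [0, 0, 0],
    [0, 0, 0],
    [0, 0, 0],
    [0, 0, 0],
  ],
  grip=[-1, -1, -1, -1, -1, -1, -1, -1, -1, -1, -1, -1],
)

```text
time: 13.55
ee_pos: [0.4605, -0.2956, 0.0408]
tcp_rot: [179.4, 0.0, -176.7]
wrist_force: [0.2, -0.6, 0.3]
opening: 0.0852
grasp_force: 0.0
```

Run:
```python
from h import *
o=bot.get_obs();print(o["ee_pos"],o["tcp_rot"],o["q"],o["wrist_force"])
w=cv2.resize(bot.camera("wrist"),None,fx=.6,fy=.6);t=cv2.resize(bot.camera("top")[180:372,120:376],None,fx=1.5,fy=1.5)
cv2.imwrite("pics/gb.png",np.hstack([w,t]))
```

```text
[ 0.46053579 -0.29561812  0.04075394] [ 1.79392431e+02  1.59794414e-02 -1.76680600e+02] [-32.94915125   5.84924985 -11.00573191  73.49156427   0.49930425
 -36.270146  ] [ 0.15853913 -0.57407552  0.25032486]
```

View pics/gb.png

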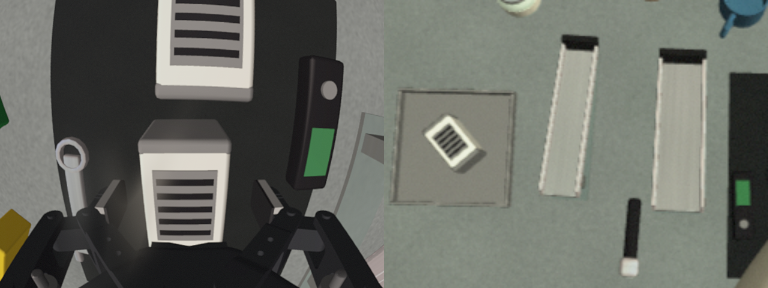

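Spent stands upright near the centre of the tray, and wide_b is centred between the fingers. I grip, lift and carry it.

carry_out(
  linear=[
    [0, 0, 0],
    [0, 0, 0],
    [0, 0, 0],
    [0, 0, 0],
    [0, 0, 0.4],
    [0, 0, 0.8],
    [0, 0, 1],
    [0, 0, 1],
    [0, 0, 1],
    [0, 0, 1],
    [0, 0, 1],
    [0, 0, 1],
  ],
  rotation=[
    [0, 0, 0],
    [0, 0, 0],
    [0, 0, 0],
    [0, 0, 0],
    [0, 0, 0],
    [0, 0, 0],
    [0, 0, 0],
    [0, 0, 0],
    [0, 0, 0],
    [0, 0, 0],
    [0, 0, -0.27],
    [0, 0, -0.27],
  ],
  grip=[0.6, 0.6, 0.6, 0.6, 0.6, 0.6, 0.6, 0.6, 0.6, 0.6, 0.6, 0.6],
)

```text
time: 14.85
ee_pos: [0.4614, -0.2962, 0.1876]
tcp_rot: [179.5, 0.2, 178.9]
wrist_force: [-0.4, -0.2, -4.8]
opening: 0.049
grasp_force: 63.3
```

carry_out(
  linear=[
    [0.1, 0.5, 1],
    [0.1, 1, 1],
    [0.1, 1, 0.8],
    [0.1, 1, 0],
    [0.1, 1, 0],
    [0.1, 1, 0],
    [0.1, 1, 0],
    [0.1, 1, 0],
    [0.1, 1, 0],
    [0.1, 1, 0],
    [0, 1, 0],
    [0, 0, 0],
  ],
  rotation=[
    [0, 0, 0],
    [0, 0, 0],
    [0, 0, 0],
    [0, 0, 0],
    [0, 0, 0],
    [0, 0, 0],
    [0, 0.55, 0],
    [0, 0.55, 0],
    [0, 0.55, 0],
    [0, 0.55, 0],
    [0, 0.55, 0],
    [0, 0, 0],
  ],
  grip=[0.6, 0.6, 0.6, 0.6, 0.6, 0.6, 0.6, 0.6, 0.6, 0.6, 0.6, 0.6],
)

```text
time: 16.05
ee_pos: [0.4825, -0.0844, 0.2407]
tcp_rot: [179.9, -22.2, 179.1]
wrist_force: [-0.2, -0.6, -4.6]
opening: 0.049
grasp_force: 63.5
```

carry_out(
  linear=[
    [0, -0.04, -0.95],
    [0, -0.04, -0.95],
    [-0.29, 0, -0.65],
    [-0.29, 0, -0.65],
    [-0.29, 0, -0.65],
    [-0.29, 0, -0.65],
    [0, 0, 0],
    [0, 0, 0],
  ],
  rotation=[
    [0, 0, 0],
    [0, 0, 0],
    [0, 0, 0],
    [0, 0, 0],
    [0, 0, 0],
    [0, 0, 0],
    [0, 0, 0],
    [0, 0, 0],
  ],
  grip=[0.6, 0.6, 0.6, 0.6, 0.6, 0.6, 0.6, 0.6],
)

```text
time: 16.85
ee_pos: [0.4585, -0.0883, 0.1535]
tcp_rot: [179.9, -21.7, 178.9]
wrist_force: [-0.1, 0.1, -3.4]
opening: 0.0488
grasp_force: 63.4
```

Run:
```python
from h import *
o=bot.get_obs();print(o["ee_pos"],o["tcp_rot"],o["wrist_force"])
w=cv2.resize(bot.camera("wrist"),None,fx=.6,fy=.6);t=cv2.resize(bot.camera("side")[200:320,240:400],(384,288),interpolation=cv2.INTER_CUBIC)
cv2.imwrite("pics/ld.png",np.hstack([w,t]))
```

```text
[ 0.45849991 -0.08831571  0.15347152] [179.92894279 -21.74346091 178.89643259] [-0.06643343  0.06927719 -3.42115159]
```

View pics/ld.png

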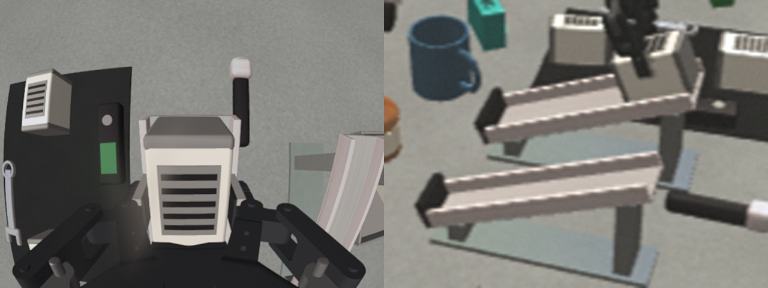

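The cartridge is centred between the walls of the wide lane at its raised end and tilted with it. I lower it to contact.

carry_out(
  linear=[
    [-0.05, 0, -0.15],
    [-0.05, 0, -0.15],
    [0, 0, 0],
    [0, 0, 0],
  ],
  rotation=[
    [0, 0, 0],
    [0, 0, 0],
    [0, 0, 0],
    [0, 0, 0],
  ],
  grip=[0.6, 0.6, 0.6, 0.6],
)

```text
time: 17.35
ee_pos: [0.4575, -0.0881, 0.1485]
tcp_rot: [180.0, -21.6, 178.9]
wrist_force: [5.0, -0.3, 10.4]
opening: 0.0491
grasp_force: 65.5
```

carry_out(
  linear=[
    [0, 0, 0],
    [0, 0, 0],
    [0, 0, 0],
    [0, 0, 0],
    [0, 0, 0],
    [0, 0, 0.5],
    [0.2, 0, 1],
    [0, 0, 1],
    [0, 0, 1],
    [0, 0, 1],
    [0, 0, 1],
    [0, 0, 0],
  ],
  rotation=[
    [0, 0, 0],
    [0, 0, 0],
    [0, 0, 0],
    [0, 0, 0],
    [0, 0, 0],
    [0, 0, 0],
    [0, 0, 0],
    [0, -0.4, 0],
    [0, -0.7, 0],
    [0, -0.8, 0],
    [0, -0.8, 0],
    [0, 0, 0],
  ],
  grip=[-1, -1, -1, -1, -1, -1, -1, -1, -1, -1, -1, -1],
)

```text
time: 18.55
ee_pos: [0.4599, -0.0881, 0.2625]
tcp_rot: [179.6, 0.5, 179.0]
wrist_force: [0.8, -0.7, 0.9]
opening: 0.0857
grasp_force: 0.0
```

Run:
```python
from h import *
np.set_printoptions(precision=4,suppress=True)
t=cv2.resize(bot.camera("side")[200:320,240:400],(640,480),interpolation=cv2.INTER_CUBIC)
cv2.imwrite("pics/s2.png",t)
```

View pics/s2.png

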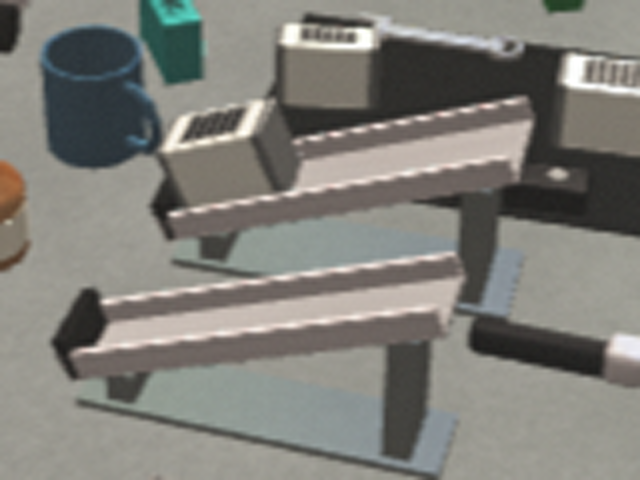

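wide_b has slid to the stop and sits flat between the walls; its top is at (225,122) in the crop. Next is wide_a.

carry_out(
  linear=[
    [-0.5, -1, 0],
    [-0.5, -1, 0],
    [-0.5, -1, 0],
    [-0.5, -1, 0],
    [-0.5, -1, 0],
    [-0.5, -1, 0],
    [-0.5, -1, 0],
    [-0.5, -1, -0.5],
    [-0.6, -1, -1],
    [-0.6, -1, -1],
    [0, -0.15, -1],
    [0, 0, -1],
  ],
  rotation=[
    [0, 0, 0.19],
    [0, 0, 0],
    [0, 0, 0],
    [0, 0, 0],
    [0, 0, 0],
    [0, 0, 0],
    [0, 0, 0],
    [0, 0, 0],
    [0, 0, 0],
    [0, 0, 0],
    [0, 0, 0],
    [0, 0, 0],
  ],
  grip=[-1, -1, -1, -1, -1, -1, -1, -1, -1, -1, -1, -1],
)

```text
time: 19.8
ee_pos: [0.3559, -0.2916, 0.1648]
tcp_rot: [179.4, -0.4, -179.6]
wrist_force: [-0.1, -0.2, -0.7]
opening: 0.0853
grasp_force: 0.0
```

Run:
```python
from h import *
np.set_printoptions(precision=4,suppress=True)
o=bot.get_obs();print(o["ee_pos"],o["tcp_rot"],o["q"])
m=bot.camera_model("wrist");im=bot.camera("wrist");cv2.imwrite("pics/wa.png",im)
g=cv2.morphologyEx((im.min(2)>190).astype(np.uint8),cv2.MORPH_OPEN,np.ones((3,3)))
for c in cv2.findContours(g,cv2.RETR_EXTERNAL,cv2.CHAIN_APPROX_NONE)[0]:
    if cv2.contourArea(c)<1000: continue
    h=cv2.convexHull(c)[:,0];P=np.array([onz("wrist",p,.064,m)[:2] for p in h],np.float32)
    print(cv2.minAreaRect(P),h.min(0),h.max(0))
```

```text
[ 0.3559 -0.2916  0.1648] [ 179.3982   -0.3951 -179.5717] [-39.4538  -7.5017 -10.4316  87.7591   0.2085 -39.8813]
((0.35576027631759644, -0.2930419445037842), (0.07015758007764816, 0.04793734848499298), 1.8457268476486206) [272 190] [346 291]
```

carry_out(
  linear=[
    [0, 0, -1],
    [0, 0, -1],
    [0, 0, -1],
    [0, 0, -1],
    [0, 0, -1],
    [0, 0, -0.9],
    [0, 0, -0.3],
    [0, 0, 0],
  ],
  rotation=[
    [0, 0, 0.1],
    [0, 0, 0],
    [0, 0, 0],
    [0, 0, 0],
    [0, 0, 0],
    [0, 0, 0],
    [0, 0, 0],
    [0, 0, 0],
  ],
  grip=[-1, -1, -1, -1, -1, -1, -1, -1],
)

```text
time: 20.65
ee_pos: [0.3561, -0.2905, 0.042]
tcp_rot: [179.4, -0.3, -178.7]
wrist_force: [0.0, 0.1, 0.6]
opening: 0.0851
grasp_force: 0.0
```

carry_out(
  linear=[
    [0, 0, 0],
    [0, 0, 0],
    [0, 0, 0],
    [0, 0, 0],
    [0, 0, 0.4],
    [0, 0, 0.8],
    [0, 0, 1],
    [0, 0, 1],
    [0, 0, 1],
    [0, 0, 1],
    [0, 0, 1],
    [0, 0, 1],
  ],
  rotation=[
    [0, 0, 0],
    [0, 0, 0],
    [0, 0, 0],
    [0, 0, 0],
    [0, 0, 0],
    [0, 0, 0],
    [0, 0, 0],
    [0, 0, 0],
    [0, 0, 0],
    [0, 0, 0],
    [0, 0, -0.15],
    [0, 0, -0.15],
  ],
  grip=[0.6, 0.6, 0.6, 0.6, 0.6, 0.6, 0.6, 0.6, 0.6, 0.6, 0.6, 0.6],
)

```text
time: 21.85
ee_pos: [0.3562, -0.2907, 0.1878]
tcp_rot: [179.5, -0.2, 178.9]
wrist_force: [0.8, -0.7, -4.4]
opening: 0.049
grasp_force: 63.2
```

carry_out(
  linear=[
    [0.5, 0.6, 1],
    [0.6, 1, 1],
    [0.6, 1, 0.8],
    [0.6, 1, 0],
    [0.6, 1, 0],
    [0.6, 1, 0],
    [0.6, 1, 0],
    [0.6, 1, 0],
    [0.6, 1, 0],
    [0.6, 1, 0],
    [0.4, 0.6, 0],
    [0, 0, 0],
  ],
  rotation=[
    [0, 0, 0],
    [0, 0, 0],
    [0, 0, 0],
    [0, 0, 0],
    [0, 0, 0],
    [0, 0, 0],
    [0, 0.55, 0],
    [0, 0.55, 0],
    [0, 0.55, 0],
    [0, 0.55, 0],
    [0, 0.55, 0],
    [0, 0, 0],
  ],
  grip=[0.6, 0.6, 0.6, 0.6, 0.6, 0.6, 0.6, 0.6, 0.6, 0.6, 0.6, 0.6],
)

```text
time: 23.05
ee_pos: [0.484, -0.0855, 0.2395]
tcp_rot: [179.9, -22.6, 179.0]
wrist_force: [-0.3, -0.4, -5.4]
opening: 0.0492
grasp_force: 63.4
```

carry_out(
  linear=[
    [0, -0.02, -0.95],
    [0, -0.02, -0.95],
    [-0.32, 0, -0.6],
    [-0.32, 0, -0.6],
    [-0.32, 0, -0.6],
    [-0.32, 0, -0.6],
    [0, 0, 0],
    [0, 0, 0],
  ],
  rotation=[
    [0, -0.06, 0],
    [0, 0, 0],
    [0, 0, 0],
    [0, 0, 0],
    [0, 0, 0],
    [0, 0, 0],
    [0, 0, 0],
    [0, 0, 0],
  ],
  grip=[0.6, 0.6, 0.6, 0.6, 0.6, 0.6, 0.6, 0.6],
)

```text
time: 23.85
ee_pos: [0.4568, -0.0881, 0.1577]
tcp_rot: [180.0, -21.6, 178.8]
wrist_force: [-0.5, 0.3, -3.5]
opening: 0.0492
grasp_force: 63.4
```

carry_out(
  linear=[
    [-0.03, 0, -0.1],
    [-0.03, 0, -0.1],
    [0, 0, 0],
  ],
  rotation=[
    [0, 0, 0],
    [0, 0, 0],
    [0, 0, 0],
  ],
  grip=[0.6, 0.6, 0.6],
)

```text
time: 24.15
ee_pos: [0.4558, -0.0878, 0.1527]
tcp_rot: [180.0, -21.7, 178.8]
wrist_force: [0.5, -0.8, -3.9]
opening: 0.049
grasp_force: 63.5
```

carry_out(
  linear=[
    [0, 0, -0.12],
    [0, 0, -0.1],
    [0, 0, 0],
    [0, 0, 0],
  ],
  rotation=[
    [0, 0, 0],
    [0, 0, 0],
    [0, 0, 0],
    [0, 0, 0],
  ],
  grip=[0.6, 0.6, 0.6, 0.6],
)

```text
time: 24.55
ee_pos: [0.4561, -0.0878, 0.149]
tcp_rot: [180.0, -21.7, 178.8]
wrist_force: [2.6, -0.7, 5.0]
opening: 0.0488
grasp_force: 64.6
```

carry_out(
  linear=[
    [0, 0, 0],
    [0, 0, 0],
    [0, 0, 0],
    [0, 0, 0],
    [0, 0, 0],
    [0, 0, 0.5],
    [0.2, 0, 1],
    [0, 0, 1],
    [0, 0, 1],
    [0, 0, 1],
    [0, 0, 1],
    [0, 0, 0],
  ],
  rotation=[
    [0, 0, 0],
    [0, 0, 0],
    [0, 0, 0],
    [0, 0, 0],
    [0, 0, 0],
    [0, 0, 0],
    [0, 0, 0],
    [0, -0.4, 0],
    [0, -0.7, 0],
    [0, -0.8, 0],
    [0, -0.8, 0],
    [0, 0, 0],
  ],
  grip=[-1, -1, -1, -1, -1, -1, -1, -1, -1, -1, -1, -1],
)

```text
time: 25.75
ee_pos: [0.4591, -0.0879, 0.2642]
tcp_rot: [179.6, 0.6, 178.9]
wrist_force: [0.7, 0.0, 0.6]
opening: 0.0851
grasp_force: 0.0
```

carry_out(
  linear=[
    [0.6, -1, 0],
    [0.6, -1, 0],
    [0.6, -1, 0],
    [0.6, -1, 0],
    [0.6, -1, 0],
    [0.6, -1, 0],
    [0.6, -1, 0],
    [0.6, -1, 0],
    [0.6, -1, 0],
    [0.6, -1, -1],
    [0.3, 0, -1],
    [0, 0, -1],
  ],
  rotation=[
    [0, 0, 0.5],
    [0, 0, 0.5],
    [0, 0, 0.3],
    [0, 0, 0],
    [0, 0, 0],
    [0, 0, 0],
    [0, 0, 0],
    [0, 0, 0],
    [0, 0, 0],
    [0, 0, 0],
    [0, 0, 0],
    [0, 0, 0],
  ],
  grip=[-1, -1, -1, -1, -1, -1, -1, -1, -1, -1, -1, -1],
)

```text
time: 26.95
ee_pos: [0.5861, -0.2883, 0.1962]
tcp_rot: [179.4, -0.3, -170.7]
wrist_force: [-0.7, 0.1, 0.3]
opening: 0.0851
grasp_force: 0.0
```

Run:
```python
from h import *
np.set_printoptions(precision=4,suppress=True)
o=bot.get_obs();print(o["ee_pos"],o["tcp_rot"],o["q"])
m=bot.camera_model("wrist");im=bot.camera("wrist");cv2.imwrite("pics/wsl.png",im)
def blobs(n,im,z,th,m,roi=(0,0,640,480)):
    x0,y0,x1,y1=roi;g=np.zeros(im.shape[:2],np.uint8);g[y0:y1,x0:x1]=im.min(2)[y0:y1,x0:x1]>th
    g=cv2.morphologyEx(g,cv2.MORPH_OPEN,np.ones((3,3)))
    for c in cv2.findContours(g,cv2.RETR_EXTERNAL,cv2.CHAIN_APPROX_NONE)[0]:
        if cv2.contourArea(c)<(900 if n=="wrist" else 60): continue
        h=cv2.convexHull(c)[:,0];P=np.array([onz(n,p,z,m)[:2] for p in h],np.float32)
        print(n,cv2.minAreaRect(P),h.min(0),h.max(0))
blobs("wrist",im,.064,190,m)
t=bot.camera("top");cv2.imwrite("pics/t3.png",t);blobs("top",t,.11,205,bot.camera_model("top"),(295,200,345,330))
```

```text
[ 0.5861 -0.2883  0.1962] [ 179.4404   -0.268  -170.7167] [-26.32    19.5845  22.4134  93.3727   0.299  -35.6034]
wrist ((0.6424385905265808, -0.05906014144420624), (0.05738089978694916, 0.08389019221067429), 67.4560546875) [496 295] [578 351]
wrist ((0.5576730966567993, -0.012824680656194687), (0.06651557236909866, 0.10998456925153732), 66.94100189208984) [553 205] [639 287]
wrist ((0.5866643786430359, -0.2916313409805298), (0.06940336525440216, 0.03165300935506821), 9.849733352661133) [286 184] [329 273]
wrist ((0.5017366409301758, -0.0934256762266159), (0.006294794846326113, 0.2882569432258606), 72.32506561279297) [472  41] [612 314]
```

carry_out(
  linear=[
    [0, -0.1, -1],
    [0, 0, -1],
    [0, 0, -1],
    [0, 0, -1],
    [0, 0, -1],
    [0, 0, -1],
    [0, 0, -1],
    [0, 0, -0.6],
    [0, 0, 0],
  ],
  rotation=[
    [0, 0, 0.03],
    [0, 0, 0],
    [0, 0, 0],
    [0, 0, 0],
    [0, 0, 0],
    [0, 0, 0],
    [0, 0, 0],
    [0, 0, 0],
    [0, 0, 0],
  ],
  grip=[-1, -1, -1, -1, -1, -1, -1, -1, -1],
)

```text
time: 27.95
ee_pos: [0.5851, -0.2894, 0.0452]
tcp_rot: [179.4, -0.3, -170.4]
wrist_force: [0.3, 0.7, 0.5]
opening: 0.0852
grasp_force: 0.0
```

carry_out(
  linear=[
    [0, 0, 0],
    [0, 0, 0],
    [0, 0, 0],
    [0, 0, 0],
    [0, 0, 0],
    [0, 0, 0.4],
    [0, 0, 0.8],
    [0, 0, 1],
    [0, 0, 1],
    [0, 0, 1],
    [0, 0, 1],
    [0, 0, 1],
  ],
  rotation=[
    [0, 0, 0],
    [0, 0, 0],
    [0, 0, 0],
    [0, 0, 0],
    [0, 0, 0],
    [0, 0, 0],
    [0, 0, 0],
    [0, 0, 0],
    [0, 0, 0],
    [0, 0, 0],
    [0, 0, 0],
    [0, 0, 0],
  ],
  grip=[0.8, 0.8, 0.8, 0.8, 0.8, 0.8, 0.8, 0.8, 0.8, 0.8, 0.8, 0.8],
)

```text
time: 29.15
ee_pos: [0.5856, -0.2896, 0.1723]
tcp_rot: [179.5, -0.1, -170.4]
wrist_force: [0.0, -0.0, -1.4]
opening: 0.0331
grasp_force: 59.7
```

carry_out(
  linear=[
    [0, 0, 1],
    [0, 0.3, 1],
    [-0.2, 0.8, 1],
    [-0.2, 1, 0.7],
    [-0.2, 1, 0],
    [-0.2, 1, 0],
    [-0.2, 1, 0],
    [-0.2, 1, 0],
    [-0.2, 1, 0],
    [-0.2, 1, 0],
    [-0.2, 1, 0],
    [-0.2, 1, 0],
  ],
  rotation=[
    [0, 0, 0],
    [0, 0, 0],
    [0, 0, 0],
    [0, 0, 0],
    [0, 0, -0.3],
    [0, 0, -0.3],
    [0, 0, -0.3],
    [0, 0, -0.3],
    [0, 0, -0.33],
    [0, 0, 0],
    [0, 0, 0],
    [0, 0, 0],
  ],
  grip=[0.8, 0.8, 0.8, 0.8, 0.8, 0.8, 0.8, 0.8, 0.8, 0.8, 0.8, 0.8],
)

```text
time: 30.35
ee_pos: [0.5449, -0.0862, 0.245]
tcp_rot: [179.5, -0.1, 177.3]
wrist_force: [0.4, -1.3, -2.2]
opening: 0.0329
grasp_force: 59.8
```

carry_out(
  linear=[
    [-0.2, 1, 0],
    [-0.2, 1, 0],
    [-0.2, 1, 0],
    [-0.2, 1, 0],
    [-0.2, 1, 0],
    [-0.2, 1, 0],
    [-0.2, 1, 0],
    [-0.2, 1, 0],
    [-0.2, 0.83, 0],
    [0, 0, 0],
  ],
  rotation=[
    [0, 0, 0],
    [0, 0, 0],
    [0, 0, 0],
    [0.025, 0.55, 0],
    [0.025, 0.55, 0],
    [0.025, 0.55, 0],
    [0.025, 0.55, 0],
    [0.025, 0.55, 0],
    [0, 0, 0],
    [0, 0, 0],
  ],
  grip=[0.8, 0.8, 0.8, 0.8, 0.8, 0.8, 0.8, 0.8, 0.8, 0.8],
)

```text
time: 31.35
ee_pos: [0.5094, 0.0909, 0.2442]
tcp_rot: [179.5, -22.1, 177.4]
wrist_force: [-0.4, 0.0, -1.5]
opening: 0.0327
grasp_force: 59.9
```

carry_out(
  linear=[
    [-0.2, -0.04, -0.9],
    [-0.25, -0.04, -0.9],
    [-0.3, -0.02, -0.7],
    [-0.35, 0, -0.7],
    [-0.35, 0, -0.6],
    [-0.2, 0, -0.4],
    [0, 0, 0],
    [0, 0, 0],
  ],
  rotation=[
    [0, 0, 0],
    [0, 0, 0],
    [0, 0, 0],
    [0, 0, 0],
    [0, 0, 0],
    [0, 0, 0],
    [0, 0, 0],
    [0, 0, 0],
  ],
  grip=[0.8, 0.8, 0.8, 0.8, 0.8, 0.8, 0.8, 0.8],
)

```text
time: 32.15
ee_pos: [0.4768, 0.0867, 0.1614]
tcp_rot: [179.5, -22.0, 177.3]
wrist_force: [-0.1, -0.5, -2.0]
opening: 0.033
grasp_force: 60.0
```

Run:
```python
from h import *
w=cv2.resize(bot.camera("wrist"),None,fx=.6,fy=.6);s=cv2.resize(bot.camera("side")[200:320,240:400],(384,288),interpolation=cv2.INTER_CUBIC)
cv2.imwrite("pics/ls.png",np.hstack([w,s]))
```

```text
(no output)
```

View pics/ls.png

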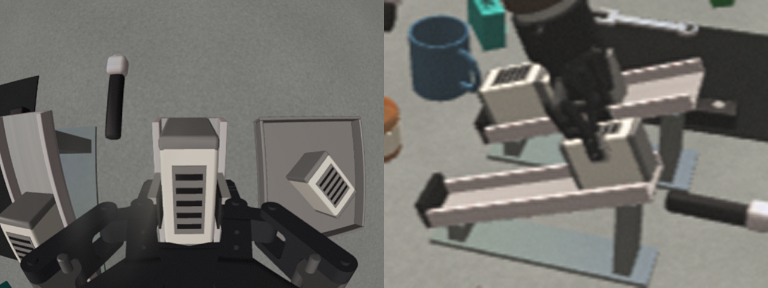

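Slim is centred between the narrow lane's walls (153 and 225 in the wrist half, cartridge at 189). The spent cartridge and both wides are in place. I lower slim to contact.

carry_out(
  linear=[
    [-0.03, 0.05, -0.2],
    [-0.03, 0, -0.15],
    [0, 0, -0.05],
    [0, 0, 0],
  ],
  rotation=[
    [0, 0, 0],
    [0, 0, 0],
    [0, 0, 0],
    [0, 0, 0],
  ],
  grip=[0.8, 0.8, 0.8, 0.8],
)

```text
time: 32.65
ee_pos: [0.4755, 0.0878, 0.1522]
tcp_rot: [179.6, -22.2, 177.3]
wrist_force: [-0.1, -0.5, -1.0]
opening: 0.0328
grasp_force: 59.9
```

carry_out(
  linear=[
    [0, 0, -0.1],
    [0, 0, -0.08],
    [0, 0, 0],
  ],
  rotation=[
    [0, 0, 0],
    [0, 0, 0],
    [0, 0, 0],
  ],
  grip=[0.8, 0.8, 0.8],
)

```text
time: 32.95
ee_pos: [0.4764, 0.0879, 0.1517]
tcp_rot: [179.5, -21.9, 177.3]
wrist_force: [4.4, 0.1, 20.6]
opening: 0.0329
grasp_force: 62.6
```

carry_out(
  linear=[
    [0, 0, 0.08],
    [0, 0, 0],
    [0, 0, 0],
    [0, 0, 0],
    [0, 0, 0],
    [0, 0, 0],
    [0, 0, 0.5],
    [0.2, 0, 1],
    [0, 0, 1],
    [0, 0, 1],
    [0, 0, 1],
    [0, 0, 1],
  ],
  rotation=[
    [0, 0, 0],
    [0, 0, 0],
    [0, 0, 0],
    [0, 0, 0],
    [0, 0, 0],
    [0, 0, 0],
    [0, 0, 0],
    [0, 0, 0],
    [0, -0.4, 0],
    [0, -0.7, 0],
    [0, -0.8, 0],
    [0, -0.8, 0],
  ],
  grip=[0.8, -1, -1, -1, -1, -1, -1, -1, -1, -1, -1, -1],
)

```text
time: 34.15
ee_pos: [0.4797, 0.0878, 0.2622]
tcp_rot: [178.5, -0.3, 177.5]
wrist_force: [1.1, -0.4, 0.3]
opening: 0.0854
grasp_force: 0.0
```

carry_out(
  linear=[
    [-1, 0, 0],
    [-1, 0, 0],
    [-1, 0, 0],
    [-1, 0, 0],
    [-1, 0, 0],
    [-1, 0, 0],
    [0, 0, 0],
    [0, 0, 0],
  ],
  rotation=[
    [0, 0, 0],
    [0, 0, 0],
    [0, 0, 0],
    [0, 0, 0],
    [0, 0, 0],
    [0, 0, 0],
    [0, 0, 0],
    [0, 0, 0],
  ],
  grip=[-1, -1, -1, -1, -1, -1, -1, -1],
)

```text
time: 34.95
ee_pos: [0.3596, 0.0879, 0.2612]
tcp_rot: [178.5, -0.5, 177.5]
wrist_force: [0.1, -0.5, 0.7]
opening: 0.0853
grasp_force: 0.0
```

Run:
```python
from h import *
np.set_printoptions(precision=4,suppress=True)
for n,rois in(("top",[(225,200,275,330),(295,200,345,330),(120,235,215,325)]),("side",[(240,195,420,390)])):
    im=bot.camera(n);cv2.imwrite(f"pics/{n}9.png",im)
    for x0,y0,x1,y1 in rois:
        g=np.zeros(im.shape[:2],np.uint8);g[y0:y1,x0:x1]=im.min(2)[y0:y1,x0:x1]>200
        for c in cv2.findContours(g,cv2.RETR_EXTERNAL,cv2.CHAIN_APPROX_NONE)[0]:
            if len(c)<25: continue
            (cx,cy),wh,_=cv2.minAreaRect(c)
            print(n,(cx,cy),wh,[onz(n,(cx,cy),z)[:2] for z in(.102,.132)] if n=="top" else "")
```

```text
top (253.49998474121094, 267.5) (0.8485281467437744, 13.01076602935791) [array([0.5191, 0.0608]), array([0.516 , 0.0575])]
top (248.88104248046875, 214.5224151611328) (13.564786911010742, 23.723695755004883) [array([0.6438, 0.0768]), array([0.6376, 0.0731])]
top (332.0, 296.0) (18.0, 0.0) [array([ 0.4578, -0.1221]), array([ 0.4563, -0.1209])]
top (317.5, 255.0) (26.0, 21.0) [array([ 0.5519, -0.0866]), array([ 0.548 , -0.0863])]
top (320.0, 224.0) (24.0, 20.0) [array([ 0.6254, -0.0908]), array([ 0.6197, -0.0904])]
top (163.92266845703125, 273.7989501953125) (28.288972854614258, 20.47885513305664) [array([0.4994, 0.2666]), array([0.4968, 0.2582])]
side (302.27587890625, 340.68963623046875) (16.71257972717285, 32.31098937988281) 
side (283.4999694824219, 233.0) (7.49533224105835, 6.081118583679199)
```

The top-view numbers put all three fresh cartridges in place. Slim's top is at x 0.644, which is at the stop, and the wides' tops are at x 0.625 and 0.548, 78 mm apart. Spent is inside the tray.

```bash
python3 -c "
from workcell import bot
print(bot.job_done())"
```

```text
the job is handed in; nothing more can be done
None
```

The job is handed in: spent stands in the tray, both wide cartridges are down their lane, and slim is at its stop, by the last top-camera check; no verdict was returned.

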